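# Load the shaker and start its programme

### The job

Lower the white vial caddy gently onto the shaker so that both pins come up through its holes and it rests flush on the platform, and let go of it. Then start the programme on the sloping console: push the blue, then the yellow, then the green key right in, one at a time, letting each come back up; press no key before the caddy is seated and never press the red key. Leave the bottle, the beaker and the yellow box where they stand.

Things in the scene. Friction and masses are not known exactly. Their poses are not given: they have to be found in the camera images.
- caddy: vial caddy: a white plate 160 x 100 x 12 mm (long along its x) with an arch handle and six glass vials with coloured caps (up to 46 mm above the underside) fixed in it; about 0.35 kg. Two through holes, 13 mm across, at x = +66 and -66 mm, y = 0. Origin: centre of its underside, z up. The same either way round (half a turn).
- caddy_handle (a point): middle of the caddy's black handle bar, 85 mm above the caddy's underside; the bar runs along the caddy's x, 14 mm wide (y), 14 mm high; 86 mm free length between its two upright posts. Axes as the caddy's.
- shaker: fixed laboratory shaker, white and blue box 190 (x) x 130 (y) mm with a dark 178 x 116 mm platform on top at 75 mm height. Origin: centre of its underside.
- seat (a point): centre of the shaker platform's top face, 75 mm above the table, axes as the shaker's. Two brass locating pins stand on the platform at x = +66 and -66 mm, y = 0: 10 mm across, 18 mm tall, the upper 5 mm tapered. The caddy is seated when its underside lies on this face.
- console: fixed grey control console, a wedge 160 (x) x 230 (y) mm, 30 mm high at its front (-x) edge, 105 mm at the back; its front panel slopes 30 degrees, facing its -x side and up. Origin: centre of its underside.
- bar (a point): middle of the console's steel carrying bar, 16 mm thick, which runs along the console's y at x = 0 over the panel, its axis 175 mm above the table, on uprights at y = +107 and -107 mm; it stands in the way of a hand that comes straight down on the keys. Axes as the console's.
- key_blue_top (a point): centre of the top face of the round blue key (to be pressed), 28 mm across, in a black collar 44 mm across whose top is 6 mm lower; z points out of the panel, square to it, so a press goes along -z. The four keys stand in a row along the console's y, 50 mm apart, in any order.
- key_blue (a joint): travel of the blue key in m: 0 up, 0.006 fully in; springs back; fully in takes 5 N
- key_yellow_top (a point): centre of the top face of the round yellow key (to be pressed), 28 mm across, in a black collar 44 mm across whose top is 6 mm lower; z points out of the panel, square to it, so a press goes along -z. The four keys stand in a row along the console's y, 50 mm apart, in any order.
- key_yellow (a joint): travel of the yellow key in m: 0 up, 0.006 fully in; springs back; fully in takes 5 N
- key_green_top (a point): centre of the top face of the round green key (to be pressed), 28 mm across, in a black collar 44 mm across whose top is 6 mm lower; z points out of the panel, square to it, so a press goes along -z. The four keys stand in a row along the console's y, 50 mm apart, in any order.
- key_green (a joint): travel of the green key in m: 0 up, 0.006 fully in; springs back; fully in takes 5 N
- key_red_top (a point): centre of the top face of the round red key (never to be pressed), 28 mm across, in a black collar 44 mm across whose top is 6 mm lower; z points out of the panel, square to it, so a press goes along -z. The four keys stand in a row along the console's y, 50 mm apart, in any order.
- key_red (a joint): travel of the red key in m: 0 up, 0.006 fully in; springs back; fully in takes 5 N
- bottle: loose brown bottle with a green label, 72 mm across, 190 mm tall, behind the shaker; leave alone. Origin: centre of its underside.
- beaker: loose glass beaker, 86 mm across, 115 mm tall, behind the console; leave alone. Origin: centre of its underside.
- vial_box: loose yellow box of sample tubes, 75 (x) x 110 (y) x 30 mm, tubes up to 38 mm, behind the caddy; leave alone. Origin: centre of its underside.
Things that resemble listed ones, but are neither listed nor needed, are in the scene too. What is shaped like the caddy but pink is not meant.

How it is judged:
By the outcome, as a careful person would: the job done as asked, in the order asked, and still so for the second after the job is handed in, with the robot touching nothing.
It also fails if it takes over 64 s, if anything falls off the work surface, if the arm or the gripper's body presses on something with over 40 N, if the wrist force passes 120 N, or if a joint passes its speed limit or range.

### The arm

A 6-joint arm with a two-finger parallel gripper is mounted at the origin on the work surface. World frame = base frame: x ahead of the robot, y to its left, z up, the work surface at z = 0. Lengths are in m, angles in degrees, forces in N, time in s.
With the tool pointing down it reaches from about 0.35 to 0.775 m from the base axis. Payload 7.3 kg.
Tool frame: the origin (TCP) lies midway between the tips of the shut fingers; the grasp point (between the pads) lies 19 mm behind it; z points along the fingers, x is the direction in which the jaws open and shut, and the axes are right-handed (so a half turn about z gives the same grasp; the last joint's range is limited). The gripper opens to 92 mm and grips with 3 to 60 N. Pads are 19 mm wide; open, the fingers measure 130 mm over their backs; the gripper's body (75 mm by 190 mm) begins 47 mm behind the grasp point.
Start: joints at [-80.615, 19.595, 87.324, -0, 73.075, -8.365], TCP at [0.16, -0.5, 0.227] pointing down, gripper open.
Joint ranges: [-145.02, 145.02], [-44.19, 115.74], [2.07, 154.8], [-57.11, 237.11], [16.16, 152.29], [-177.93, 177.93]. Speed limits (degrees/s): [147.25, 147.25, 180, 180, 180, 180].

### API

Orientations are given as a 3x3 rotation matrix whose columns are the frame's x, y, z axes.
In Python, from rig import bot, camera, get_calibration gives the robot as it stands.
- The arm moves only by the tool servo_tool, never from a script. Its arguments are lists of equal length, an entry for each row: "xyz": the shift along the tool's x, y, z in cm, a list of three; "roll": the turn about the tool's z in rad; "gripper": the opening, from 0 (shut) to 1 (fully open). A call has 1 to 10 rows; each row shifts and turns the commanded pose from where the row before left it, along the tool's axes as they then stand; what a row does not reach is not made up. A row lasts 1/12 s, in which the tool goes at most 41.7 mm and 7.16 degrees, less where a joint would pass 70% of its speed; a pose out of reach is approached as far as the arm can. A call with a gripper value outside its range is refused whole. The fingers move at their own pace and stop on an object; "squeeze" is the grip in N (left out, the last holds). Time passes only in rows, so rows that do not move let the fingers close. It gives the time, the measured TCP pose, the force and the opening at its end, in the units of the state.
- bot.sense(): the state, without advancing time (a new reading comes with each control period).
- camera(name): name is "side" or "top"; returns the picture (480x640x3 uint8, red, green, blue); there is no depth.
- get_calibration(name): a dict with "fx", "fy", "cx", "cy" (pixels), "pose" (4x4, takes a point from camera to world coordinates). Camera axes: x right, y up, looking along -z (the intrinsics and any distortion apply to the point x, -y, -z); pixel columns grow to the right and rows downward; lengths in m; the calibration is good to about 2 mm. A picture is of the moment at which its call begins. get_calibration takes no time and is no camera call.
- bot.hand_in(): hands the job in, once; it reports no verdict.
The state is a dict: "clock": time; "qpos": joint angles; "qvel": joint speeds; "joint_efforts": joint torques, N m; "tcp_pos": TCP position; "orientation": TCP orientation; "contact_force": force on the tool from outside, world axes, zero at the start; "wrist_torque": the same for the moment, N m; "width": opening from 0.0 (shut) to 1.0 (fully open).
Only numpy, scipy, OpenCV 4.12 (cv2) and the standard library are available. Lean on these libraries where they do the work, as an engineer would, in place of code of your own. Each camera call takes 0.05 s, during which the arm holds its last target. There are 200 camera calls.

## Working session

There is one attempt and no reset: what is moved stays moved. The work goes in short steps, Python scripts to look and compute and a tool call to move; the robot and the scene stay as the last step left them, time stands still between calls to the robot, and variables do not carry over. Pictures are saved under pics/ and viewed, about 8 in all and at most 12, crops included, and the job is handed in when it is done.

Besides the shell and the picture viewer there is one more tool, called after "Emit:" as name(argument=value, ...), one argument or row to a line, values as JSON. servo_tool: Moves the arm, as the interface text tells. Its arguments: {"type":"object","properties":{"xyz":{"type":"array","items":{"type":"array","items":{"type":"number"}}},"roll":{"type":"array","items":{"type":"number"}},"gripper":{"type":"array","items":{"type":"number"}},"squeeze":{"type":"number"}},"required":["xyz","roll","gripper"]}

```bash
mkdir -p pics; ls
python3 - <<'E'
from rig import bot,camera,get_calibration
import cv2
for n in("top","side"):
    im=camera(n); cv2.imwrite(f"pics/{n}0.png",im[:,:,::-1]); print(n,get_calibration(n))
s=bot.sense(); print(s)
E
```

```text
pics
top {'fx': 450.116353556773, 'fy': 450.116353556773, 'cx': 316.61636771132595, 'cy': 236.94892967624347, 'pose': array([[ 0.01402634,  0.99871402, -0.04871932,  0.5825688 ],
       [-0.9998112 ,  0.01466367,  0.01274901, -0.05681264],
       [ 0.01344702,  0.0485313 ,  0.99873114,  1.05197681],
       [ 0.        ,  0.        ,  0.        ,  1.        ]])}
side {'fx': 467.00708149246674, 'fy': 467.00708149246674, 'cx': 317.8858535121735, 'cy': 243.39422568678975, 'pose': array([[-0.99926516,  0.01119938, -0.03665682,  0.58464535],
       [-0.03702615, -0.52931579,  0.84761658,  0.88376556],
       [-0.00991026,  0.84835097,  0.52934149,  0.72621767],
       [ 0.        ,  0.        ,  0.        ,  1.        ]])}
{'clock': 0.1, 'qpos': array([-8.06139822e+01,  1.96328193e+01,  8.73705602e+01, -7.50287567e-04,
        7.30769566e+01, -8.36434440e+00]), 'qvel': array([-0.05977644, -0.18943104, -0.22650464, -0.03381661,  0.02468431,
       -0.03344275]), 'joint_efforts': array([ 1.92255713e-03, -4.32003486e+01, -2.44693887e+01,  7.19511090e-02,
        5.25795948e-02, -5.39829011e-05]), 'tcp_pos': array([ 0.16002122, -0.49963356,  0.22611837]), 'orientation': array([[ 3.04873791e-01, -9.52392731e-01, -2.41026699e-04],
       [-9.52391748e-01, -3.04873826e-01,  1.38131420e-03],
       [-1.38903633e-03, -1.91574657e-04, -9.99999017e-01]]), 'contact_force': array([ 1.28357150e+00, -3.67714247e-02,  7.50541495e-04]), 'wrist_torque': array([-0.02216188, -0.04040211, -0.07717803]), 'width': 0.9987888694041347}
```

View pics/top0.png

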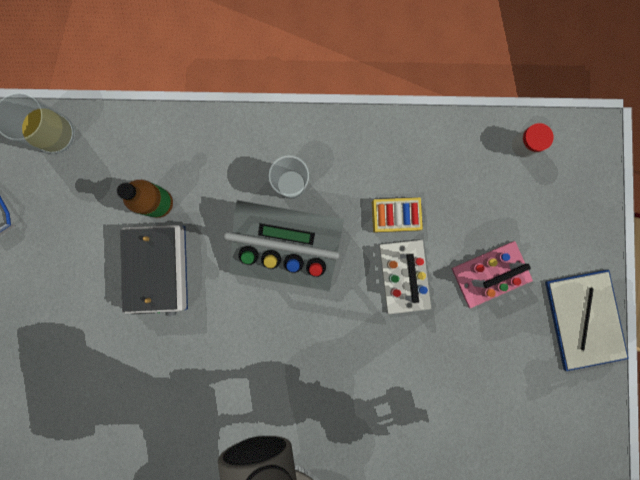

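View pics/side0.png

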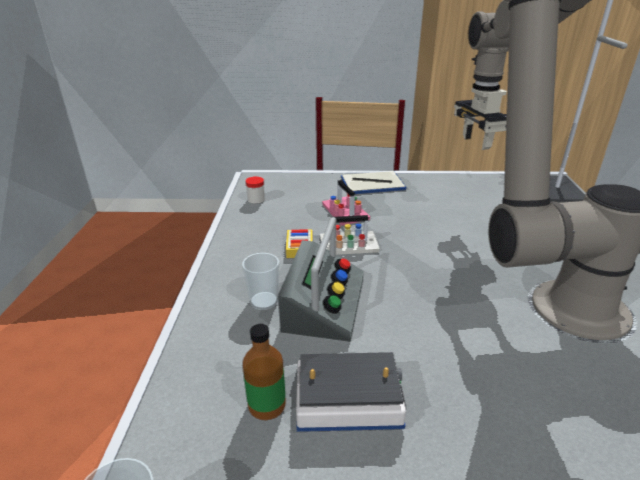

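```bash
cat > h.py <<'E'
import numpy as np,cv2
from rig import bot,camera,get_calibration
C={n:get_calibration(n) for n in("top","side")}
def ray(n,u,v):
    c=C[n];d=np.array([(u-c["cx"])/c["fx"],-(v-c["cy"])/c["fy"],-1.])
    d=c["pose"][:3,:3]@d; return c["pose"][:3,3],d/np.linalg.norm(d)
def plane(n,u,v,z):
    o,d=ray(n,u,v); return o+d*(z-o[2])/d[2]
def tri(a,b):
    A=np.zeros((3,3));y=np.zeros(3);R=[ray("top",*a),ray("side",*b)]
    for o,d in R:
        P=np.eye(3)-np.outer(d,d);A+=P;y+=P@o
    p=np.linalg.solve(A,y)
    return p,1e3*np.mean([np.linalg.norm((np.eye(3)-np.outer(d,d))@(p-o)) for o,d in R])
def blobs(im,lo,hi,roi,amin=8):
    x0,y0,x1,y1=roi;h=cv2.cvtColor(im[y0:y1,x0:x1],cv2.COLOR_RGB2HSV)
    m=cv2.inRange(h,np.array(lo),np.array(hi))
    n,l,s,c=cv2.connectedComponentsWithStats(m)
    return [(c[i]+[x0,y0],s[i,4],np.argwhere(l==i)[:,::-1]+[x0,y0]) for i in sorted(range(1,n),key=lambda i:-s[i,4]) if s[i,4]>=amin]
KEY=dict(green=((50,120,40),(75,255,255)),yellow=((15,120,100),(32,255,255)),blue=((105,120,60),(125,255,255)),red=((0,150,80),(6,255,255)))
E
python3 - <<'E'
from h import *
t=cv2.imread("pics/top0.png")[:,:,::-1].copy();s=cv2.imread("pics/side0.png")[:,:,::-1].copy()
np.set_printoptions(precision=4,suppress=True)
for k,(lo,hi) in KEY.items():
    a=blobs(t,lo,hi,(236,245,332,282));b=blobs(s,lo,hi,(318,255,362,315))
    p,e=tri(a[0][0],b[0][0]);print(k,a[0][0],a[0][1],b[0][0],b[0][1],p,e)
print("pins")
for n,im,roi in(("top",t,(122,228,172,311)),("side",s,(302,360,400,385))):
    for x in blobs(im,(8,90,60),(30,255,255),roi,4): print(n,x[0],x[1],x[2].min(0),x[2].max(0))
# handle bar
x=blobs(t,(0,0,0),(180,255,45),(398,248,424,310));
for b in x[:3]: print("bar",b[0],b[1],cv2.minAreaRect(b[2].astype(np.float32)))
x=blobs(s,(0,0,0),(180,255,45),(330,210,375,226));
for b in x[:3]: print("sidebar",b[0],b[1],cv2.minAreaRect(b[2].astype(np.float32)))
def up(im,r,f): 
    x0,y0,x1,y1=r; return cv2.resize(im[y0:y1,x0:x1],None,fx=f,fy=f,interpolation=cv2.INTER_CUBIC)
A=up(t,(370,230,440,320),5);B=up(t,(105,215,195,320),4);D=up(t,(220,195,350,295),4)
W=np.zeros((420+0,360+440,3),np.uint8)
W=np.zeros((600,800,3),np.uint8)
W[:450,:350]=A;W[:420,350:710]=B;cv2.imwrite("pics/c1.png",W[:460,:,::-1])
W=np.zeros((600,800,3),np.uint8)
W[:400,:520]=D;cv2.imwrite("pics/c2.png",W[:400,:520,::-1])
E
```

```text
green [247.2158 257.2518] 139 [333.8984 300.9922] 128 [0.5849 0.0802 0.0757] 0.8234186617806316
yellow [269.8462 261.3462] 130 [337.7054 287.25  ] 112 [0.5766 0.0311 0.0762] 0.7530377143564823
blue [292.6923 265.1329] 143 [340.9386 274.6404] 114 [ 0.5691 -0.0184  0.0761] 0.6891939761388615
red [315.2148 269.2444] 135 [344.1566 263.3133] 83 [ 0.5609 -0.0672  0.0754] 0.7182523669652676
pins
top [147.1724 300.1034] 29 [144 298] [150 302]
top [145.6  238.24] 25 [143 236] [148 240]
side [385.3  372.08] 50 [383 367] [388 377]
side [311.9574 373.5957] 47 [310 369] [314 378]
bar [412.2789 277.7313] 294 ((412.3292541503906, 277.9634094238281), (46.82297134399414, 6.625892162322998), 83.6598129272461)
sidebar [351.0813 218.7154] 123 ((352.0, 219.0), (30.0, 4.0), 0.0)
```

View pics/c1.png

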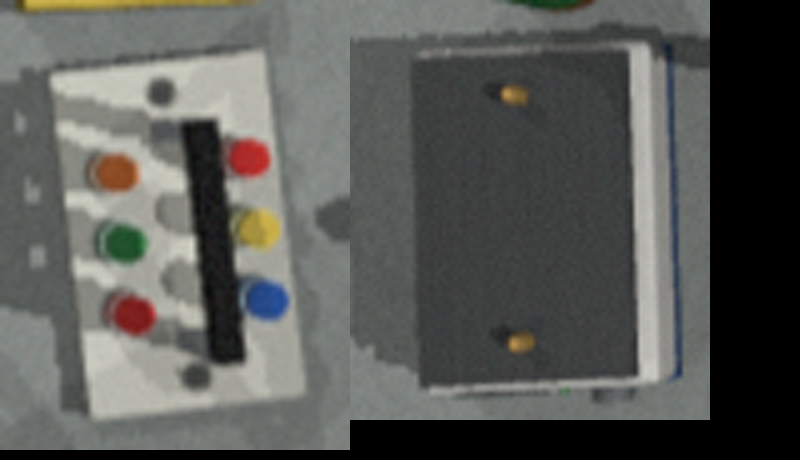

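Run:
```python
from h import *
np.set_printoptions(precision=4,suppress=True)
h1,h2=plane("top",402.,248.4,.012),plane("top",409.2,305.2,.012)
f=lambda a,b:(np.linalg.norm(a-b),np.degrees(np.arctan2(*(a-b)[[1,0]])),(a+b)/2)
print("holes",h1,h2,f(h1,h2))
c=np.array([412.33,277.96]);d=20*np.array([np.cos(np.radians(83.66)),np.sin(np.radians(83.66))])
for z in(.085,.092): print("bar",z,plane("top",*c,z),f(plane("top",*(c-d),z),plane("top",*(c+d),z))[1])
print("barS",tri(c,(351.1,218.7)))
# pins: top tip blobs & side upper part
a,e=tri((145.6,238.2),(312,373.6));b,e2=tri((147.2,300.1),(385.3,372.1));print("pins",a,e,b,e2,f(a,b))
# corners of platform in top view z=.075
for u,v in((413,57),(630,50),(420,387),(638,377)): print(plane("top",350/4*0+105+(u-350)/4,215+v/4,.075))
p1,p2=plane("top",229,237,.175),plane("top",338,255.5,.175);print("cbar",p1,p2,f(p1,p2))
```

```text
holes [ 0.6096 -0.2682  0.012 ] [ 0.4791 -0.2855  0.012 ] (np.float64(0.131692824477685), np.float64(7.526550109786285), array([ 0.5444, -0.2769,  0.012 ]))
bar 0.085 [ 0.5446 -0.2759  0.085 ] 6.596010431603811
bar 0.092 [ 0.5449 -0.2744  0.092 ] 6.596010431603812
barS (array([ 0.5423, -0.2758,  0.0856]), np.float64(2.306594833473168))
pins [0.6225 0.2971 0.084 ] 0.8014495879059497 [0.4908 0.2895 0.0837] 0.8431908374408517 (np.float64(0.1319637736030104), np.float64(3.3087310522605056), array([0.5567, 0.2933, 0.0839]))
[0.6407 0.3545 0.075 ]
[0.6462 0.2378 0.075 ]
[0.4636 0.3445 0.075 ]
[0.4704 0.2284 0.075 ]
cbar [0.6227 0.1025 0.175 ] [ 0.5898 -0.1102  0.175 ] (np.float64(0.21517634921724693), np.float64(81.18749855983884), array([ 0.6063, -0.0039,  0.175 ]))
```

View pics/c2.png

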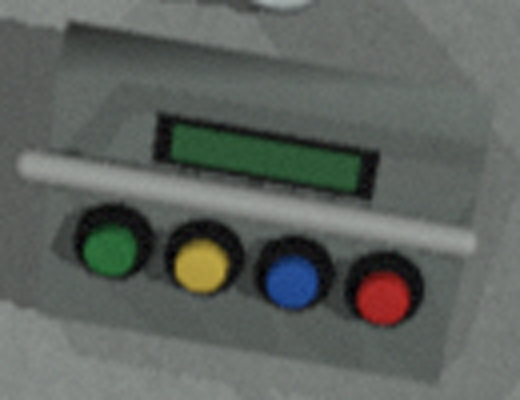

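Emit:
servo_tool(
  xyz=[
    [0,0,0],
    [0,0,0],
    [-1,-2.3,0],
    [-1,-2.3,0],
    [-1,-2.3,0],
    [-1,-2.3,0],
    [-1,-2.3,0],
    [-1,-2.3,0],
    [-1,-2.3,0],
    [-1,-2.3,0],
  ],
  roll=[0.092,0.092,0,0,0,0,0,0,0,0],
  gripper=[0.6,0.6,0.6,0.6,0.6,0.6,0.6,0.6,0.6,0.6],
)

```text
clock: 0.93
tcp_pos: [0.3334, -0.3966, 0.2264]
orientation: [[0.125, -0.992, -0.0], [-0.992, -0.125, 0.001], [-0.001, 0.0, -1.0]]
contact_force: [0.2, -0.4, 0.8]
width: 0.599
```

Emit:
servo_tool(
  xyz=[
    [-1,-2.3,0.5],
    [-1,-2.3,0.5],
    [-1,-2.3,0.5],
    [-1,-2.3,0.5],
    [-1,-2.3,0.5],
    [-1,-2.3,0.5],
    [-1,-2.3,0.5],
    [-1,-2.3,0.5],
    [-1,-2.3,0.5],
    [0,0,0],
  ],
  roll=[0,0,0,0,0,0,0,0,0,0],
  gripper=[0.6,0.6,0.6,0.6,0.6,0.6,0.6,0.6,0.6,0.6],
)

```text
clock: 1.77
tcp_pos: [0.5291, -0.2794, 0.1799]
orientation: [[0.129, -0.992, -0.001], [-0.992, -0.129, 0.002], [-0.002, 0.0, -1.0]]
contact_force: [-1.3, -0.9, -0.1]
width: 0.597
```

Emit:
servo_tool(
  xyz=[
    [0,-1.5,1.5],
    [0,0,1.5],
    [0,0,0],
    [0,0,0],
    [0,0,0],
  ],
  roll=[0,0,0,0,0],
  gripper=[0.6,0.6,0.6,0.6,0.6],
)

```text
clock: 2.18
tcp_pos: [0.5413, -0.2809, 0.1524]
orientation: [[0.125, -0.992, 0.0], [-0.992, -0.125, -0.0], [0.0, -0.0, -1.0]]
contact_force: [-0.0, -0.9, 1.4]
width: 0.598
```

Run:
```python
from h import *
t=camera("top");s=camera("side")
a=cv2.resize(t[200:320,360:500],None,fx=4,fy=4)[:480,:560]
b=cv2.resize(s[170:270,290:350+20],None,fx=3,fy=3)
W=np.zeros((480,800,3),np.uint8);W[:480,:560]=a;W[:300,560:800]=b
cv2.imwrite("pics/g1.png",W[:,:,::-1])
print(bot.sense()["tcp_pos"])
```

```text
[ 0.54156051 -0.28102572  0.15287354]
```

View pics/g1.png

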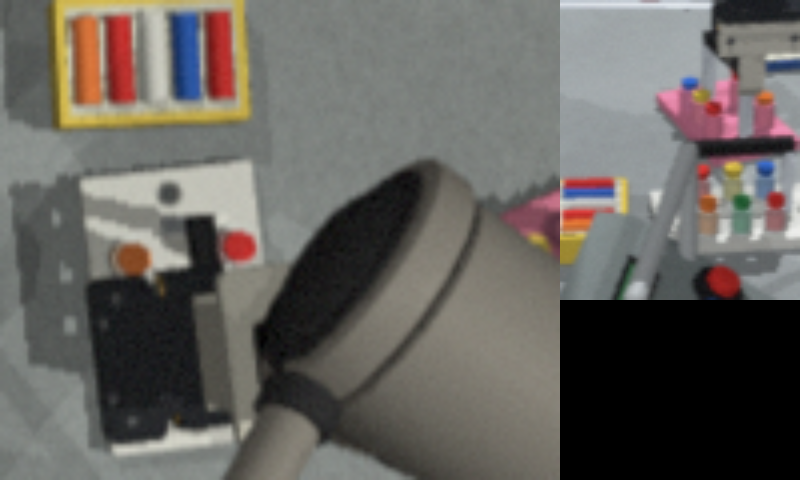

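Emit:
servo_tool(
  xyz=[
    [-0.4,-0.35,1.5],
    [0,0,1.5],
    [0,0,1.5],
    [0,0,1.5],
    [0,0,1.2],
    [0,0,0.8],
    [0,0,0.6],
    [0,0,0],
    [0,0,0],
    [0,0,0],
  ],
  roll=[0,0,0,0,0,0,0,0,0,0],
  gripper=[0.6,0.6,0.6,0.6,0.6,0.6,0.6,0.6,0.6,0.6],
)

```text
clock: 3.12
tcp_pos: [0.545, -0.2764, 0.0667]
orientation: [[0.125, -0.992, 0.001], [-0.992, -0.125, -0.001], [0.001, -0.001, -1.0]]
contact_force: [0.4, -0.4, 0.5]
width: 0.6
```

Emit:
servo_tool(
  xyz=[
    [0,0,0],
    [0,0,0],
    [0,0,0],
    [0,0,0],
    [0,0,0],
    [0,0,0],
    [0,0,0],
    [0,0,0],
  ],
  roll=[0,0,0,0,0,0,0,0],
  gripper=[0,0,0,0,0,0,0,0],
  squeeze=30,
)

```text
clock: 3.78
tcp_pos: [0.5445, -0.2762, 0.0656]
orientation: [[0.125, -0.992, 0.0], [-0.992, -0.125, -0.0], [0.0, -0.0, -1.0]]
contact_force: [0.7, -1.3, -1.0]
width: 0.147
```

Emit:
servo_tool(
  xyz=[
    [0,0,-0.5],
    [0,0,-1.5],
    [0,0,-2.5],
    [0,0,-3],
    [0,0,-3],
    [0,0,-3],
    [0,0,-3],
    [0,0,-3],
    [0,0,-2.5],
    [0,0,-2],
  ],
  roll=[0,0,0,0,0,0,0,0,0,0],
  gripper=[0,0,0,0,0,0,0,0,0,0],
)

```text
clock: 4.62
tcp_pos: [0.5444, -0.2758, 0.3081]
orientation: [[0.126, -0.992, 0.001], [-0.992, -0.126, -0.001], [0.001, -0.001, -1.0]]
contact_force: [0.0, -1.0, -2.4]
width: 0.151
```

Emit:
servo_tool(
  xyz=[
    [0,0,0],
    [0,0,0],
  ],
  roll=[0,0],
  gripper=[0,0],
)

```text
clock: 4.78
tcp_pos: [0.5445, -0.2759, 0.3058]
orientation: [[0.126, -0.992, 0.001], [-0.992, -0.126, -0.001], [0.001, -0.001, -1.0]]
contact_force: [-0.6, 0.5, -4.7]
width: 0.147
```

Emit:
servo_tool(
  xyz=[
    [-0.5,0,0],
    [-1.5,-0.2,0],
    [-2.5,-0.2,0],
    [-3,-0.2,0],
    [-3,-0.25,0],
    [-3,-0.25,0],
    [-3,-0.25,0],
    [-3,-0.25,0],
    [-3,-0.25,0],
    [-3,-0.25,0],
  ],
  roll=[0.034,0.034,0,0,0,0,0,0,0,0],
  gripper=[0,0,0,0,0,0,0,0,0,0],
)

```text
clock: 5.62
tcp_pos: [0.5486, -0.0186, 0.303]
orientation: [[0.058, -0.998, -0.005], [-0.998, -0.058, 0.001], [-0.001, 0.005, -1.0]]
contact_force: [0.3, 0.7, -3.3]
width: 0.151
```

Emit:
servo_tool(
  xyz=[
    [-3,-0.25,0],
    [-3,-0.25,0],
    [-3,-0.25,0],
    [-3,-0.25,0],
    [-3,-0.25,0],
    [-3,-0.25,0],
    [-3,-0.25,0],
    [-3,-0.25,0],
    [-3,-0.25,0],
    [-2,-0.15,0],
  ],
  roll=[0,0,0,0,0,0,0,0,0,0],
  gripper=[0,0,0,0,0,0,0,0,0,0],
)

```text
clock: 6.45
tcp_pos: [0.5557, 0.2732, 0.3024]
orientation: [[0.059, -0.998, -0.005], [-0.998, -0.059, -0.001], [0.0, 0.005, -1.0]]
contact_force: [0.4, 0.9, -3.5]
width: 0.148
```

Emit:
servo_tool(
  xyz=[
    [-1.5,0,0],
    [-0.8,0,0],
    [0,0,0],
    [0,0,0],
    [0,0,0],
    [0,0,0],
  ],
  roll=[0,0,0,0,0,0],
  gripper=[0,0,0,0,0,0],
)

```text
clock: 6.95
tcp_pos: [0.556, 0.2923, 0.3058]
orientation: [[0.056, -0.998, 0.0], [-0.998, -0.056, -0.0], [0.0, -0.0, -1.0]]
contact_force: [-0.5, -0.3, -3.5]
width: 0.145
```

Emit:
servo_tool(
  xyz=[
    [0,0,1.5],
    [0,0,2],
    [0,0,2],
    [0,0,2],
    [0,0,2],
    [0,0,1.5],
    [0,0,1],
    [0,0,0.5],
    [0,0,0],
    [0,0,0],
  ],
  roll=[0,0,0,0,0,0,0,0,0,0],
  gripper=[0,0,0,0,0,0,0,0,0,0],
)

```text
clock: 7.78
tcp_pos: [0.5563, 0.2935, 0.1815]
orientation: [[0.057, -0.998, 0.001], [-0.998, -0.057, 0.0], [-0.0, -0.001, -1.0]]
contact_force: [0.3, 0.5, -2.7]
width: 0.15
```

Run:
```python
from h import *
t=camera("top");s=camera("side")
cv2.imwrite("pics/t2.png",t[:,:,::-1]);cv2.imwrite("pics/s2.png",s[:,:,::-1])
W=np.zeros((600,800,3),np.uint8)
W[:480,:360]=cv2.resize(t[205:325,100:190],None,fx=4,fy=4,interpolation=cv2.INTER_CUBIC)
W[:440,360:800]=cv2.resize(s[330:440,295:405],None,fx=4,fy=4,interpolation=cv2.INTER_CUBIC)
cv2.imwrite("pics/p1.png",W[:480,:,::-1])
print(bot.sense()["tcp_pos"])
```

```text
[0.556472   0.29375544 0.18204768]
```

View pics/p1.png

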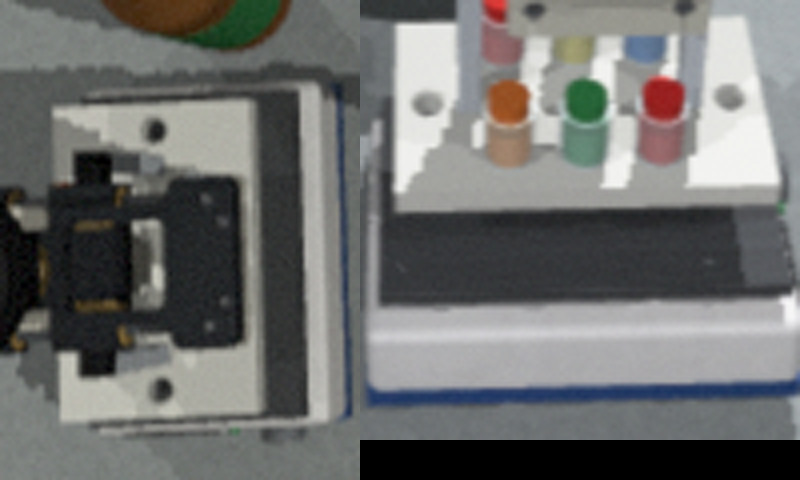

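Run:
```python
from h import *
np.set_printoptions(precision=4,suppress=True)
t=cv2.imread("pics/t2.png")[:,:,::-1].copy();s=cv2.imread("pics/s2.png")[:,:,::-1].copy()
def hole(im,u,v):
    u,v=int(u),int(v);g=255-cv2.cvtColor(im,cv2.COLOR_RGB2GRAY)[v-5:v+6,u-6:u+7].astype(float)
    w=np.clip(g-g.min()-0.45*(g.max()-g.min()),0,None)
    n,l,st,c=cv2.connectedComponentsWithStats((w>0).astype(np.uint8));w*=(l==l[5,6])
    yy,xx=np.mgrid[v-5:v+6,u-6:u+7];return np.array([(w*xx).sum(),(w*yy).sum()])/w.sum(),int((w>0).sum())
T=[hole(t,138.5,237.4),hole(t,140,302)];S=[hole(s,312,355.9),hole(s,387.5,354)]
print(T,S)
zt=.1818-.066+.012
P=[]
for a,b in zip(T,S):
    p,e=tri(a[0],b[0]);print("tri",p,e,"plane top",plane("top",*a[0],zt),"plane side",plane("side",*b[0],zt));P.append(p)
P=np.array(P);d=P[0]-P[1];print(P.mean(0),np.linalg.norm(d),np.degrees(np.arctan2(d[1],d[0])))
# pins before, per view at z=.084 
for n,a in(("top",(145.6,238.2)),("top",(147.2,300.1)),("side",(312,373.6)),("side",(385.3,372.1))): print(n,plane(n,*a,.084))
```

```text
[(array([138.5786, 237.3625]), 22), (array([140.2053, 301.9766]), 26)] [(array([311.0959, 355.9343]), 38), (array([386.9502, 354.1607]), 41)]
tri [0.6229 0.2959 0.1268] 1.3786604003029925 plane top [0.6215 0.2954 0.1278] plane side [0.6242 0.2969 0.1278]
tri [0.4908 0.2881 0.1269] 0.6928653582088696 plane top [0.4902 0.2878 0.1278] plane side [0.4916 0.289  0.1278]
[0.5568 0.292  0.1268] 0.1323194111200975 3.3834866774959047
top [0.6217 0.2971 0.084 ]
top [0.49   0.2894 0.084 ]
side [0.6233 0.297  0.084 ]
side [0.4917 0.2898 0.084 ]
```

Emit:
servo_tool(
  xyz=[
    [-0.08,0,0.5],
    [0,0,0.5],
    [0,0,0.5],
    [0,0,0.4],
    [0,0,0.3],
    [0,0,0.3],
    [0,0,0],
    [0,0,0],
  ],
  roll=[0,0,0,0,0,0,0,0],
  gripper=[0,0,0,0,0,0,0,0],
)

```text
clock: 8.55
tcp_pos: [0.5557, 0.2944, 0.1555]
orientation: [[0.058, -0.998, -0.0], [-0.998, -0.058, -0.0], [0.0, 0.0, -1.0]]
contact_force: [0.9, 0.1, -4.1]
width: 0.15
```

Emit:
servo_tool(
  xyz=[
    [0,0,0.2],
    [0,0,0.2],
    [0,0,0],
    [0,0,0],
  ],
  roll=[0,0,0,0],
  gripper=[0,0,0,0],
)

```text
clock: 8.88
tcp_pos: [0.5557, 0.2944, 0.1516]
orientation: [[0.058, -0.998, -0.0], [-0.998, -0.058, -0.0], [0.0, 0.0, -1.0]]
contact_force: [-0.1, 0.8, -3.1]
width: 0.149
```

Emit:
servo_tool(
  xyz=[
    [0,0,0.2],
    [0,0,0.2],
    [0,0,0],
    [0,0,0],
  ],
  roll=[0,0,0,0],
  gripper=[0,0,0,0],
)

```text
clock: 9.22
tcp_pos: [0.5556, 0.2944, 0.1475]
orientation: [[0.058, -0.998, -0.0], [-0.998, -0.058, -0.0], [0.0, 0.0, -1.0]]
contact_force: [-0.6, 0.4, -4.1]
width: 0.152
```

Emit:
servo_tool(
  xyz=[
    [0,0,0.2],
    [0,0,0.2],
    [0,0,0.1],
    [0,0,0],
    [0,0,0],
  ],
  roll=[0,0,0,0,0],
  gripper=[0,0,0,0,0],
)

```text
clock: 9.63
tcp_pos: [0.5557, 0.2944, 0.1425]
orientation: [[0.058, -0.998, -0.0], [-0.998, -0.058, -0.0], [0.0, 0.0, -1.0]]
contact_force: [0.7, -0.5, -3.1]
width: 0.148
```

Emit:
servo_tool(
  xyz=[
    [0,0,0.1],
    [0,0,0],
    [0,0,0],
  ],
  roll=[0,0,0],
  gripper=[0,0,0],
)

```text
clock: 9.88
tcp_pos: [0.5557, 0.2944, 0.1416]
orientation: [[0.058, -0.998, -0.0], [-0.998, -0.058, -0.0], [0.0, 0.0, -1.0]]
contact_force: [0.6, -0.1, -4.0]
width: 0.152
```

Emit:
servo_tool(
  xyz=[
    [0,0,0.08],
    [0,0,0],
    [0,0,0],
  ],
  roll=[0,0,0],
  gripper=[0,0,0],
)

```text
clock: 10.13
tcp_pos: [0.5557, 0.2944, 0.1408]
orientation: [[0.058, -0.998, -0.0], [-0.998, -0.058, -0.0], [0.0, 0.0, -1.0]]
contact_force: [0.6, -0.2, -3.5]
width: 0.147
```

Emit:
servo_tool(
  xyz=[
    [0,0,0.05],
    [0,0,0],
    [0,0,0],
  ],
  roll=[0,0,0],
  gripper=[0,0,0],
)

```text
clock: 10.38
tcp_pos: [0.5558, 0.2944, 0.1406]
orientation: [[0.058, -0.998, 0.0], [-0.998, -0.058, -0.0], [0.0, -0.0, -1.0]]
contact_force: [-0.3, -0.6, -1.5]
width: 0.152
```

Contact begins as expected at 0.1406. One small step more, then release and rise.

Emit:
servo_tool(
  xyz=[
    [0,0,0.03],
    [0,0,0],
    [0,0,0],
  ],
  roll=[0,0,0],
  gripper=[0,0,0],
)

```text
clock: 10.63
tcp_pos: [0.5558, 0.2943, 0.1406]
orientation: [[0.058, -0.998, 0.0], [-0.998, -0.058, -0.0], [0.0, -0.0, -1.0]]
contact_force: [-1.9, -2.4, 2.7]
width: 0.149
```

Emit:
servo_tool(
  xyz=[
    [0,0,0],
    [0,0,0],
    [0,0,0],
    [0,0,0],
    [0,0,0],
    [0,0,0],
    [0,0,0],
  ],
  roll=[0,0,0,0,0,0,0],
  gripper=[0.2,0.3,0.4,0.5,0.5,0.5,0.5],
)

```text
clock: 11.22
tcp_pos: [0.5558, 0.2945, 0.14]
orientation: [[0.058, -0.998, 0.0], [-0.998, -0.058, -0.0], [0.0, -0.0, -1.0]]
contact_force: [-0.8, -0.4, -1.1]
width: 0.495
```

Emit:
servo_tool(
  xyz=[
    [0,0,-0.5],
    [0,0,-1],
    [0,0,-2],
    [0,0,-2],
    [0,0,-2],
    [0,0,-2],
    [0,0,-2],
    [0,0,-1],
    [0,0,0],
    [0,0,0],
  ],
  roll=[0,0,0,0,0,0,0,0,0,0],
  gripper=[0.5,0.5,0.5,0.5,0.5,0.5,0,0,0,0],
)

```text
clock: 12.05
tcp_pos: [0.5557, 0.2944, 0.2653]
orientation: [[0.058, -0.998, 0.001], [-0.998, -0.058, 0.0], [-0.0, -0.001, -1.0]]
contact_force: [-0.3, 0.5, -0.3]
width: 0.258
```

Run:
```python
from h import *
t=camera("top");s=camera("side")
cv2.imwrite("pics/t3.png",t[:,:,::-1]);cv2.imwrite("pics/s3.png",s[:,:,::-1])
W=np.zeros((600,800,3),np.uint8)
W[:480,:360]=cv2.resize(t[205:325,100:190],None,fx=4,fy=4,interpolation=cv2.INTER_CUBIC)
W[:440,360:800]=cv2.resize(s[330:440,295:405],None,fx=4,fy=4,interpolation=cv2.INTER_CUBIC)
cv2.imwrite("pics/p2.png",W[:480,:,::-1])
x=bot.sense();print(x["tcp_pos"],x["contact_force"])
```

```text
[0.55517783 0.29420049 0.2636661 ] [-0.75327402  0.68471407 -0.42907663]
```

View pics/p2.png

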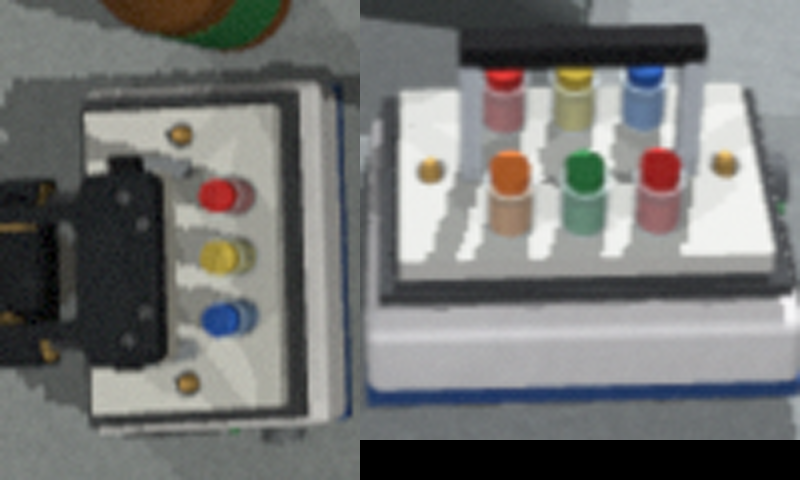

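Emit:
servo_tool(
  xyz=[
    [0,0,0],
    [0,0,0],
    [2,-0.1,0],
    [3,-0.15,0],
    [3,-0.15,0],
    [3,-0.15,0],
    [3,-0.15,0],
    [3,-0.15,0],
    [3,-0.15,0],
    [3,-0.15,0],
  ],
  roll=[0.109,0.109,0,0,0,0,0,0,0,0],
  gripper=[0,0,0,0,0,0,0,0,0,0],
)

```text
clock: 12.98
tcp_pos: [0.5294, 0.0642, 0.2637]
orientation: [[-0.159, -0.987, -0.003], [-0.987, 0.159, -0.0], [0.0, 0.003, -1.0]]
contact_force: [0.5, 0.1, 0.3]
width: 0.007
```

Emit:
servo_tool(
  xyz=[
    [3,-0.15,0],
    [3,-0.1,0],
    [1.5,0,1],
    [0,0,2.5],
    [0,0,2.5],
    [0,0,2.5],
    [0,0,2.5],
    [0,0,2],
    [0,0,1],
    [0,0,0],
  ],
  roll=[0,0,0,0,0,0,0,0,0,0],
  gripper=[0,0,0,0,0,0,0,0,0,0],
)

```text
clock: 13.82
tcp_pos: [0.5189, -0.0086, 0.1222]
orientation: [[-0.16, -0.987, -0.006], [-0.987, 0.16, 0.001], [0.0, 0.006, -1.0]]
contact_force: [-0.7, 0.2, 0.4]
width: 0.001
```

Emit:
servo_tool(
  xyz=[
    [0,0,0],
    [0,0,0],
  ],
  roll=[0,0],
  gripper=[0,0],
)

```text
clock: 13.98
tcp_pos: [0.5216, -0.009, 0.1261]
orientation: [[-0.159, -0.987, 0.002], [-0.987, 0.159, -0.0], [0.0, -0.002, -1.0]]
contact_force: [0.2, 0.1, 0.4]
width: 0.005
```

Emit:
servo_tool(
  xyz=[
    [0.17,0,1.3],
    [0,0,1.3],
    [0,-1,0],
    [0,-1,0],
    [0,-0.7,0],
    [0,0,0],
    [0,0,0],
    [0,0,0],
  ],
  roll=[0,0,0,0,0,0,0,0],
  gripper=[0,0,0,0,0,0,0,0],
)

```text
clock: 14.65
tcp_pos: [0.547, -0.0148, 0.0995]
orientation: [[-0.159, -0.987, 0.0], [-0.987, 0.159, -0.0], [0.0, -0.0, -1.0]]
contact_force: [-1.7, -0.1, 0.6]
width: 0.004
```

Run:
```python
from h import *
t=camera("top");s=camera("side")
W=np.zeros((560,800,3),np.uint8)
W[:400,:440]=cv2.resize(t[200:300,230:340],None,fx=4,fy=4,interpolation=cv2.INTER_CUBIC)
W[:560,440:800]=cv2.resize(s[200:340,280:370],None,fx=4,fy=4,interpolation=cv2.INTER_CUBIC)
cv2.imwrite("pics/k1.png",W[:,:,::-1])
x=bot.sense();print(x["tcp_pos"],x["contact_force"])
```

```text
[ 0.54692522 -0.01475834  0.09936746] [ 0.31624962 -0.53551493  0.13608887]
```

View pics/k1.png

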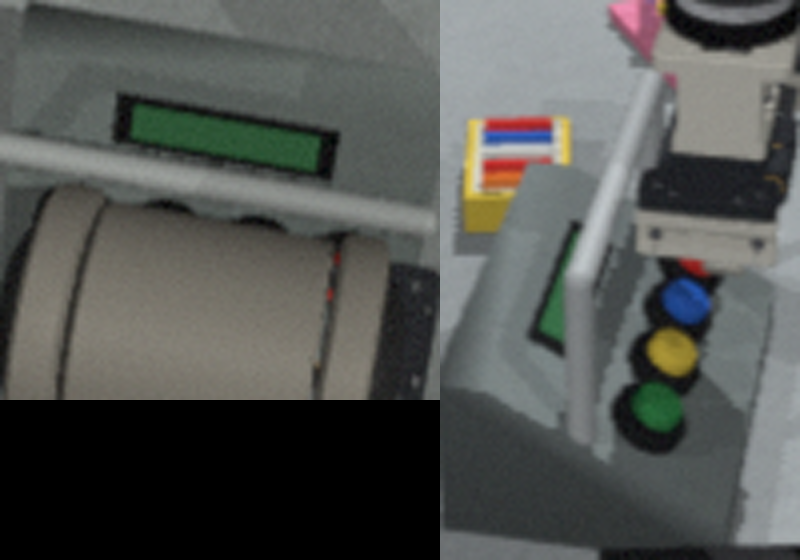

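Run:
```python
from h import *
s=bot.sense();p=s["tcp_pos"];R=s["orientation"]
def proj(n,X):
    c=C[n];q=c["pose"][:3,:3].T@(X-c["pose"][:3,3]);q=q/-q[2];return c["cx"]+c["fx"]*q[0],c["cy"]-c["fy"]*q[1]
for n,X in(("tip",p),("grasp",p-.019*R[:,2]),("body",p-.066*R[:,2]),("tip+9.5y",p-.0095*R[:,1]),("tip-9.5",p+.0095*R[:,1]),("body front top",p-.066*R[:,2]-.0375*R[:,1]),("body y end",p-.066*R[:,2]-.0375*R[:,1]-.095*R[:,0]),("body y end",p-.066*R[:,2]-.0375*R[:,1]+.095*R[:,0])):
    u,v=proj("side",X);print(n,u,v,"crop",440+(u-280)*4,(v-200)*4)
```

```text
tip 350.88888162531845 267.60269667547976 crop 723.5555265012738 270.41078670191905
grasp 351.1147992967709 260.87085634987193 crop 724.4591971870836 243.48342539948771
body 351.6921199213988 243.66799551703343 crop 726.7684796855951 174.67198206813373
tip+9.5y 346.86195117251447 267.1792846362761 crop 707.4478046900579 268.7171385451045
tip-9.5 354.9278315054197 268.02737249867016 crop 739.7113260216788 272.10948999468064
body front top 335.3409471003166 242.0938234790821 crop 661.3637884012664 168.37529391632836
body y end 327.91446462315207 265.45726225886955 crop 631.6578584926083 261.8290490354782
body y end 341.74119780907495 221.95887182880116 crop 686.9647912362998 87.83548731520466
```

Emit:
servo_tool(
  xyz=[
    [0,-0.4,0],
    [0,-0.34,0.5],
    [0,0,1],
    [0,0,0.6],
    [0,0,0],
    [0,0,0],
  ],
  roll=[0,0,0,0,0,0],
  gripper=[0,0,0,0,0,0],
)

```text
clock: 15.25
tcp_pos: [0.5537, -0.0159, 0.0772]
orientation: [[-0.159, -0.987, -0.003], [-0.987, 0.159, 0.0], [0.0, 0.003, -1.0]]
contact_force: [-2.1, -0.2, 0.3]
width: 0.003
```

Emit:
servo_tool(
  xyz=[
    [0,0,0.2],
    [0,0,0],
    [0,0,0],
  ],
  roll=[0,0,0],
  gripper=[0,0,0],
)

```text
clock: 15.5
tcp_pos: [0.5543, -0.016, 0.0761]
orientation: [[-0.16, -0.987, -0.001], [-0.987, 0.16, -0.0], [0.0, 0.001, -1.0]]
contact_force: [-2.5, -0.4, 2.1]
width: 0.007
```

Emit:
servo_tool(
  xyz=[
    [0,0,0.2],
    [0,0,0],
    [0,0,0],
  ],
  roll=[0,0,0],
  gripper=[0,0,0],
)

```text
clock: 15.75
tcp_pos: [0.5549, -0.0161, 0.0744]
orientation: [[-0.16, -0.987, 0.001], [-0.987, 0.16, -0.0], [0.0, -0.001, -1.0]]
contact_force: [-0.6, -0.1, 3.0]
width: 0.005
```

Emit:
servo_tool(
  xyz=[
    [0,0,0.2],
    [0,0,0],
    [0,0,0],
  ],
  roll=[0,0,0],
  gripper=[0,0,0],
)

```text
clock: 16.0
tcp_pos: [0.5554, -0.0162, 0.0725]
orientation: [[-0.16, -0.987, 0.002], [-0.987, 0.16, -0.0], [0.0, -0.002, -1.0]]
contact_force: [-0.4, 0.4, 5.4]
width: -0.0
```

Emit:
servo_tool(
  xyz=[
    [0,0,0.15],
    [0,0,0],
    [0,0,0],
  ],
  roll=[0,0,0],
  gripper=[0,0,0],
)

```text
clock: 16.25
tcp_pos: [0.5557, -0.0163, 0.0714]
orientation: [[-0.16, -0.987, 0.003], [-0.987, 0.16, -0.0], [0.0, -0.003, -1.0]]
contact_force: [0.8, -0.1, 6.5]
width: 0.005
```

Emit:
servo_tool(
  xyz=[
    [0,0,0.15],
    [0,0,0],
    [0,0,0],
  ],
  roll=[0,0,0],
  gripper=[0,0,0],
)

```text
clock: 16.5
tcp_pos: [0.5559, -0.0163, 0.0709]
orientation: [[-0.159, -0.987, 0.004], [-0.987, 0.159, -0.001], [0.0, -0.004, -1.0]]
contact_force: [-1.5, 1.4, 13.6]
width: 0.003
```

Emit:
servo_tool(
  xyz=[
    [0,0,0.1],
    [0,0,0],
    [0,0,0],
  ],
  roll=[0,0,0],
  gripper=[0,0,0],
)

```text
clock: 16.75
tcp_pos: [0.5561, -0.0163, 0.0706]
orientation: [[-0.159, -0.987, 0.004], [-0.987, 0.159, -0.001], [0.0, -0.005, -1.0]]
contact_force: [-4.1, 0.4, 19.4]
width: 0.004
```

Run:
```python
from h import *
s0=cv2.imread("pics/side0.png")[:,:,::-1].copy();s=camera("side")
f=lambda x:cv2.resize(x[225:315,310:370],None,fx=6,fy=6,interpolation=cv2.INTER_CUBIC)
cv2.imwrite("pics/k2.png",np.hstack([f(s0),f(s)])[:,:,::-1])
for k in KEY:
    b=[blobs(i,*KEY[k],(318,255,362,315)) for i in(s0,s)];print(k,[(x[0][0],x[0][1]) for x in b if x])
```

```text
green [(array([333.8984375, 300.9921875]), np.int32(128)), (array([333.71900826, 301.21487603]), np.int32(121))]
yellow [(array([337.70535714, 287.25      ]), np.int32(112)), (array([337.64646465, 287.68686869]), np.int32(99))]
blue [(array([340.93859649, 274.64035088]), np.int32(114)), (array([340.36363636, 278.06060606]), np.int32(33))]
red [(array([344.15662651, 263.31325301]), np.int32(83))]
```

View pics/k2.png

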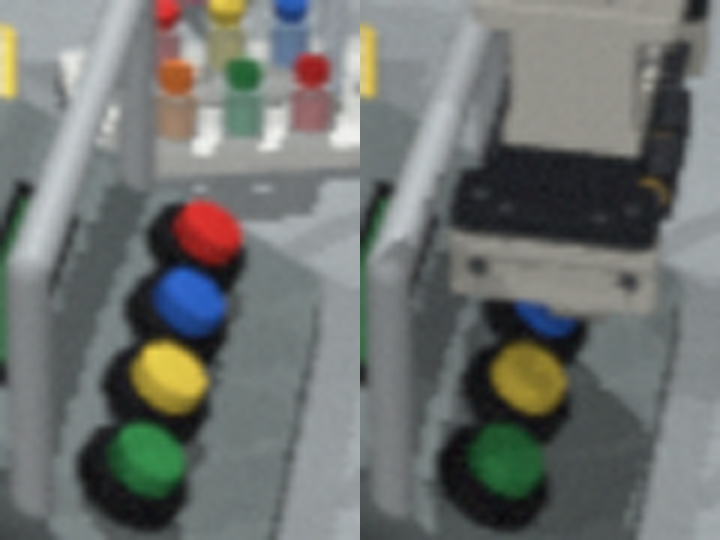

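Emit:
servo_tool(
  xyz=[
    [0,0.1,-1],
    [0,0,-1.5],
    [-1,0,0],
    [-2,0,0],
    [-2,0,0],
    [0,0,0],
    [0,0,0],
    [0,0,0],
    [0,0,0],
  ],
  roll=[0,0,0,0,0,0,0,0,0],
  gripper=[0,0,0,0,0,0,0,0,0],
)

```text
clock: 17.55
tcp_pos: [0.5613, 0.033, 0.0926]
orientation: [[-0.16, -0.987, -0.001], [-0.987, 0.16, -0.0], [0.0, 0.001, -1.0]]
contact_force: [-0.2, 0.0, -1.3]
width: 0.004
```

Emit:
servo_tool(
  xyz=[
    [0,0,0.8],
    [0,0,0.7],
    [0,0,0.3],
    [0,0,0],
    [0,0,0],
  ],
  roll=[0,0,0,0,0],
  gripper=[0,0,0,0,0],
)

```text
clock: 17.97
tcp_pos: [0.561, 0.0331, 0.0747]
orientation: [[-0.16, -0.987, -0.002], [-0.987, 0.16, -0.0], [0.0, 0.002, -1.0]]
contact_force: [-1.9, -1.5, 1.9]
width: 0.0
```

Emit:
servo_tool(
  xyz=[
    [0,0,0.2],
    [0,0,0.1],
    [0,0,0],
    [0,0,0],
  ],
  roll=[0,0,0,0],
  gripper=[0,0,0,0],
)

```text
clock: 18.3
tcp_pos: [0.5619, 0.0332, 0.0725]
orientation: [[-0.159, -0.987, 0.001], [-0.987, 0.159, -0.0], [0.0, -0.001, -1.0]]
contact_force: [-0.5, -3.2, 4.5]
width: 0.009
```

Emit:
servo_tool(
  xyz=[
    [0,0,0.15],
    [0,0,0],
    [0,0,0],
  ],
  roll=[0,0,0],
  gripper=[0,0,0],
)

```text
clock: 18.55
tcp_pos: [0.5621, 0.0334, 0.071]
orientation: [[-0.16, -0.987, 0.001], [-0.987, 0.16, -0.0], [-0.0, -0.001, -1.0]]
contact_force: [0.1, -1.3, 5.1]
width: 0.005
```

Emit:
servo_tool(
  xyz=[
    [0,0,0.15],
    [0,0,0],
    [0,0,0],
  ],
  roll=[0,0,0],
  gripper=[0,0,0],
)

```text
clock: 18.8
tcp_pos: [0.5624, 0.0333, 0.0702]
orientation: [[-0.16, -0.987, 0.002], [-0.987, 0.16, -0.0], [-0.0, -0.002, -1.0]]
contact_force: [-0.8, -2.4, 10.1]
width: 0.006
```

Emit:
servo_tool(
  xyz=[
    [0,0,0.12],
    [0,0,0],
    [0,0,0],
  ],
  roll=[0,0,0],
  gripper=[0,0,0],
)

```text
clock: 19.05
tcp_pos: [0.5626, 0.0333, 0.0699]
orientation: [[-0.159, -0.987, 0.003], [-0.987, 0.159, -0.001], [-0.0, -0.003, -1.0]]
contact_force: [-3.9, -3.0, 15.6]
width: 0.007
```

Emit:
servo_tool(
  xyz=[
    [0,0,0.08],
    [0,0,0],
    [0,0,0],
  ],
  roll=[0,0,0],
  gripper=[0,0,0],
)

```text
clock: 19.3
tcp_pos: [0.5627, 0.0333, 0.0697]
orientation: [[-0.159, -0.987, 0.004], [-0.987, 0.159, -0.001], [0.0, -0.004, -1.0]]
contact_force: [-4.7, -1.6, 20.4]
width: 0.003
```

Emit:
servo_tool(
  xyz=[
    [0,0.08,-1],
    [0,0,-1.5],
    [-1,0,0],
    [-2,0,0],
    [-2,0,0],
    [0,0,0],
    [0,0,0],
    [0,0,0],
    [0,0,0],
  ],
  roll=[0,0,0,0,0,0,0,0,0],
  gripper=[0,0,0,0,0,0,0,0,0],
)

```text
clock: 20.05
tcp_pos: [0.5685, 0.0826, 0.0916]
orientation: [[-0.16, -0.987, -0.001], [-0.987, 0.16, -0.0], [0.0, 0.001, -1.0]]
contact_force: [0.6, -0.7, 0.1]
width: 0.004
```

Emit:
servo_tool(
  xyz=[
    [0,0,0.8],
    [0,0,0.7],
    [0,0,0.3],
    [0,0,0],
    [0,0,0],
  ],
  roll=[0,0,0,0,0],
  gripper=[0,0,0,0,0],
)

```text
clock: 20.47
tcp_pos: [0.5683, 0.0826, 0.0738]
orientation: [[-0.16, -0.987, -0.001], [-0.987, 0.16, -0.0], [0.0, 0.001, -1.0]]
contact_force: [-1.5, -0.9, 2.7]
width: 0.007
```

Emit:
servo_tool(
  xyz=[
    [0,0,0.2],
    [0,0,0.1],
    [0,0,0],
    [0,0,0],
  ],
  roll=[0,0,0,0],
  gripper=[0,0,0,0],
)

```text
clock: 20.8
tcp_pos: [0.5691, 0.0827, 0.0715]
orientation: [[-0.16, -0.987, 0.001], [-0.987, 0.16, -0.0], [0.0, -0.001, -1.0]]
contact_force: [-0.2, -2.3, 3.7]
width: 0.001
```

Emit:
servo_tool(
  xyz=[
    [0,0,0.2],
    [0,0,0],
    [0,0,0],
  ],
  roll=[0,0,0],
  gripper=[0,0,0],
)

```text
clock: 21.05
tcp_pos: [0.5695, 0.0828, 0.0699]
orientation: [[-0.16, -0.987, 0.002], [-0.987, 0.16, -0.0], [-0.0, -0.002, -1.0]]
contact_force: [-1.2, -2.2, 6.7]
width: 0.006
```

Emit:
servo_tool(
  xyz=[
    [0,0,0.15],
    [0,0,0],
    [0,0,0],
  ],
  roll=[0,0,0],
  gripper=[0,0,0],
)

```text
clock: 21.3
tcp_pos: [0.5697, 0.0827, 0.0695]
orientation: [[-0.159, -0.987, 0.003], [-0.987, 0.159, -0.0], [-0.0, -0.003, -1.0]]
contact_force: [-2.7, -2.2, 13.9]
width: 0.002
```

Emit:
servo_tool(
  xyz=[
    [0,0,0.1],
    [0,0,0],
    [0,0,0],
  ],
  roll=[0,0,0],
  gripper=[0,0,0],
)

```text
clock: 21.55
tcp_pos: [0.5699, 0.0827, 0.0692]
orientation: [[-0.159, -0.987, 0.004], [-0.987, 0.159, -0.0], [-0.0, -0.004, -1.0]]
contact_force: [-4.5, -2.5, 19.5]
width: 0.002
```

Emit:
servo_tool(
  xyz=[
    [0,0.08,-1],
    [0,0,-1.5],
    [0,1,0],
    [0,1.5,0],
    [0,1.5,0],
    [0,0.5,-2],
    [0,0,-2.5],
    [0,0,-3],
    [0,0,-3],
    [0,0,-2],
  ],
  roll=[0,0,0,0,0,0,0,0,0,0],
  gripper=[0,0,0,0,0,0,0,0,0,0],
)

```text
clock: 22.38
tcp_pos: [0.5241, 0.0907, 0.2193]
orientation: [[-0.159, -0.987, 0.003], [-0.987, 0.159, 0.001], [-0.001, -0.003, -1.0]]
contact_force: [0.3, 0.4, 0.2]
width: 0.002
```

Emit:
servo_tool(
  xyz=[
    [0,2,-2],
    [0,2,-2],
    [0,2,0],
    [0,2,0],
    [0,0,0],
    [0,0,0],
    [0,0,0],
  ],
  roll=[0,0,0,0,0,0,0],
  gripper=[0,0,0,0,0,0,0],
)

```text
clock: 22.97
tcp_pos: [0.4451, 0.1031, 0.2566]
orientation: [[-0.159, -0.987, 0.001], [-0.987, 0.159, 0.0], [-0.0, -0.001, -1.0]]
contact_force: [0.7, 0.1, -0.2]
width: 0.004
```

Run:
```python
from h import *
s0=cv2.imread("pics/side0.png")[:,:,::-1].copy();s=camera("side");cv2.imwrite("pics/end.png",s[:,:,::-1])
for k in KEY:
    b=[blobs(i,*KEY[k],(318,255,362,315)) for i in(s0,s)];print(k,[(x[0][0],x[0][1]) for x in b if x])
x=bot.sense();print(x["clock"],x["tcp_pos"],x["contact_force"])
```

```text
green [(array([333.8984375, 300.9921875]), np.int32(128)), (array([333.859375, 301.      ]), np.int32(128))]
yellow [(array([337.70535714, 287.25      ]), np.int32(112)), (array([337.6509434 , 287.31132075]), np.int32(106))]
blue [(array([340.93859649, 274.64035088]), np.int32(114)), (array([340.94642857, 274.70535714]), np.int32(112))]
red [(array([344.15662651, 263.31325301]), np.int32(83)), (array([344.03703704, 263.38271605]), np.int32(81))]
23.0167 [0.44526731 0.10301552 0.25641888] [ 0.5967949   0.18229241 -0.50321856]
```

View pics/end.png

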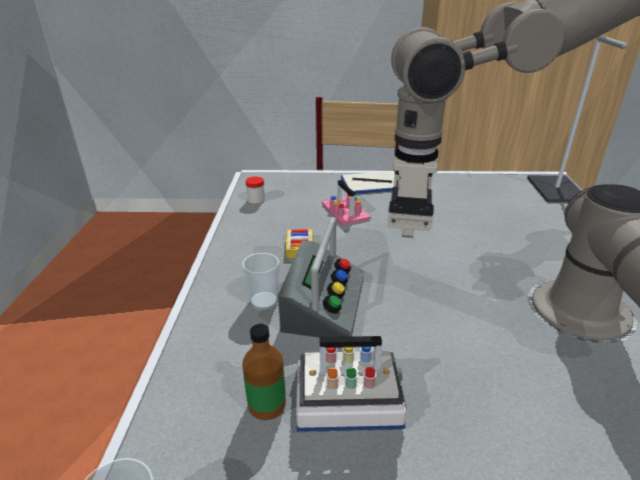

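```bash
python3 -c "
from rig import bot
print(bot.hand_in())"
```

```text
the job is handed in; nothing more can be done
None
```

I put the white caddy on the shaker, let go of it, pressed the blue, yellow and green keys in that order, and handed the job in at about 23 s.

- **Caddy:** The last pictures show both brass pins up through its holes and the plate flush on the platform. It touched down at tool height 0.1406 m, as computed, with the vertical force going only from the caddy's weight to a few newtons at touchdown.
- **Keys pressed:** I pushed each one against a hard stop, to about 20 N at the wrist, with the gripper straight down just in front of the bar. The force rose to about 5–7 N on the key's spring, then climbed steeply. All the keys are back at their starting positions to within about 0.1 pixel.
- **Red key:** I never went over it, and it has not moved.
- **Other things:** The bottle, beaker and yellow box look to stand where they were, and the arm is clear of everything.

**Uncertain:** the gripper hid most of each key during its press, so full travel is judged from the force stop and, for blue only, from one partly hidden view. The fingers also met the keys about 3–4 mm higher than my image measurement of the key tops predicted. By force I reckon about 5.3–6.5 mm of travel for blue, against the 6 mm needed. I did not work this out for yellow and green, which stopped the same way.

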